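# Lift the fittings tray out of the bench chest and hold it

## Task

Pull the top drawer of the chest out to its stop, then take the fittings tray by the grip bar along its middle and lift it straight up out of the drawer, level, so that none of the hinges and fittings lying in it is spilled. Finish while still holding the tray in the air, steady and level, with its underside well above the top of the chest, for me to pick what I need from it: do not put it down or let go. Leave the drawer out, the stone case in it, and everything else on the bench where it is.

Things in the scene. Friction and masses are not known exactly. Their poses are not given: they have to be found in the camera images.
- chest: wooden bench chest with two drawers, 300 deep (x), 400 wide (y), 205 mm high, fixed to the bench. Origin: on the bench under the middle of the closed drawers' outer front; x points from the front into the chest, so the drawers open towards -x. Only the top drawer is needed. Its top is a flat board at 205 mm, on which a carton 46 mm high stands, fixed, from 140 mm behind the front on; the board's front edge is 15 mm behind the origin (the drawer fronts are 15 mm thick).
- drawer (a joint): how far the top drawer is out, m: 0 shut, 0.175 at its stop; starts 0 to 0.02 open. Slides along the chest's -x on runners that rub with about 2 N and stays where it is left. Its walls rise to 185 mm above the bench, its front to 202; a divider runs front to back down its middle, 153 mm above the bench. At the stop the tray lies clear in front of the chest.
- drawer_handle (a point): middle of the bar of the top drawer's bow handle: a steel bar 10 mm thick, straight for 116 mm along the chest's y, its axis 42 mm off the drawer front, 175 mm above the bench (30 mm below the chest's top). A finger fits between bar and front.
- tray: sheet-metal lift-out tray, 120 long (x) by 100 wide (y), walls 28 mm high, with two hinges, a bracket and a knob loose in its four compartments; 0.3 to 0.6 kg in all. Origin: centre of its underside. It lies flat in the front part of the top drawer, left or right, its long side across the drawer to 0.12 rad, on a floor 113 mm above the bench; it can slide there a little.
- tray_grip (a point): middle of the tray's wooden grip bar: 100 mm long along the tray's x, 12 mm wide (y), 22 mm high, its centre 61 mm and its top 72 mm above the tray's underside. Nothing in the tray is higher than 30 mm. The tray balances about this middle to within about 8 mm; hold it firmly there.
- hinge_a: folded brass butt hinge 46 x 28 x 8 mm, loose in one tray compartment; origin at its underside. Which fitting is in which compartment varies.
- hinge_b: a second hinge like the first, loose in another compartment
- bracket: steel angle bracket, legs 36 x 32 mm, 16 mm high, loose in a compartment; origin at its underside
- knob: turned wooden cabinet knob, 30 mm across, 26 mm high, loose in a compartment; origin at its foot
- stone_case: closed wooden case of a sharpening stone, 130 x 70 x 42 mm, in the drawer beside the tray; origin: centre of its underside. It stays in the drawer.
- screw_box: small cardboard box of screws on the bench, 80 x 60 x 40 mm high. Leave alone.
- hammer: hammer lying on the bench, 300 mm long, lying flat, under 50 mm high. Leave alone.
- screwdriver: screwdriver lying on the bench, 210 mm long. Leave alone.
- glue: white glue bottle standing on the bench, 64 mm across, 190 mm high. Leave alone.
- wax_tin: round tin on the bench, 90 mm across, 50 mm high. Leave alone.
- try_square: try square lying flat on the bench, 150 mm blade, 18 mm high. Leave alone.

How it is judged:
On the way, in this order (a step that is already met when the one before it is completed fails the run):
1. the top drawer is pulled out to its stop (within 8 mm) with the tray lying in it (value of joint drawer above 0.167 m and height (world z) of tray below 0.13 m), for 0.2 s.
2. the tray is lifted until its underside is above the top of the chest (height (world z) of tray above 0.21 m and contact force between tray and chest below 0.1 N), for 0.3 s.
At the end, for the whole second after the job is handed in: Tray held by the gripper at rest, underside over 210 mm above the bench (chest top 205), within 6 degrees of level, touching neither chest, drawer nor other things; both hinges, bracket and knob in it; top drawer still out (over 155 of 175 mm), stone case in it (all of step 2 and value of joint drawer above 0.155 m and angle between tray's own z axis and vertical below 0.1 rad and linear speed of tray below 0.015 m/s and angular speed of tray below 0.1 rad/s and contact force between the fingers and tray above 2 N and contact force between tray and screw_box below 0.1 N and contact force between tray and glue below 0.1 N and height (world z) of stone_case below 0.13 m and x of hinge_a in the frame of tray between -0.06 and 0.06 m and y of hinge_a in the frame of tray between -0.05 and 0.05 m and z of hinge_a in the frame of tray between -0.003 and 0.035 m and x of hinge_b in the frame of tray between -0.06 and 0.06 m and y of hinge_b in the frame of tray between -0.05 and 0.05 m and z of hinge_b in the frame of tray between -0.003 and 0.035 m and x of bracket in the frame of tray between -0.06 and 0.06 m and y of bracket in the frame of tray between -0.05 and 0.05 m and z of bracket in the frame of tray between -0.003 and 0.035 m and x of knob in the frame of tray between -0.06 and 0.06 m and y of knob in the frame of tray between -0.05 and 0.05 m and z of knob in the frame of tray between -0.003 and 0.035 m); the arm keeps its last pose, push and grip.
It fails at once if the tray is tipped by more than 15 degrees (angle between tray's own z axis and vertical above 0.26 rad).
It fails at once if a thing on the bench is shifted by more than 25 mm (distance of any of screw_box, hammer, screwdriver, glue, wax_tin, try_square from where it was at the start of the episode above 0.025 m).
It also fails if it takes over 53 s, if anything falls off the work surface, if the arm or the gripper's body presses on something with over 40 N, if the wrist force passes 120 N, or if a joint passes its speed limit or range.

## Robot

A 6-joint arm with a two-finger parallel gripper is mounted at the origin on the work surface. World frame = base frame: x ahead of the robot, y to its left, z up, the work surface at z = 0. Lengths are in m, angles in rad, forces in N, time in s.
With the tool pointing down it reaches from about 0.35 to 0.775 m from the base axis. Payload 7.3 kg.
Tool frame: the origin (TCP) lies on the centre line of the jaws, within the pads' length; the fingertips stand 14 mm ahead of it and the grasp point (between the pads) lies 5 mm behind it; z points along the fingers, y is the direction in which the jaws open and shut (so a half turn about z gives the same grasp; the last joint's range is limited). The gripper opens to 92 mm and grips with 3 to 60 N. Pads are 19 mm wide; open, the fingers measure 130 mm over their backs; the gripper's body (75 mm by 190 mm) begins 47 mm behind the grasp point.
Start: joints at [-1.425, 0.342, 1.524, -0, 1.275, -0.146], TCP at [0.151, -0.503, 0.241] pointing down, gripper open.
Joint ranges: [-2.53, 2.53], [-0.77, 2.02], [0.04, 2.7], [-1, 4.14], [0.28, 2.66], [-3.11, 3.11]. Speed limits (rad/s): [2.57, 2.57, 3.14, 3.14, 3.14, 3.14].

## Interface

Orientations are given as [roll, pitch, yaw] about the fixed x, y, z axes, in that order (R = Rz(yaw) Ry(pitch) Rx(roll)).
In Python, from cell import telemetry, cams, robot gives the robot as it stands.
- The arm moves only by the tool servo_tool, never from a script. Its argument "targets" is text: rows parted by semicolons, each of 4 numbers parted by spaces: the shift along the tool's x, y, z in mm, then the turn about the tool's z in rad. In form: x y z yaw; .... A call has 1 to 20 rows; each row shifts and turns the pose as measured when the row begins, along the tool's axes as they then stand; what a row does not reach is not made up. A row lasts 1/8 s, in which the tool goes at most 62.5 mm and 10.7 degrees, less where a joint would pass 70% of its speed; a pose out of reach is approached as far as the arm can. A call with a gripper value outside its range is refused whole. "hand" is the opening, from 0 (shut) to 1 (fully open), set as the call begins (left out, the last holds). The fingers move at their own pace and stop on an object; "squeeze" is the grip in N (left out, the last holds). Time passes only in rows, so rows that do not move let the fingers close. It gives the time, the measured TCP pose, the force and the opening at its end, in the units of the state.
- telemetry.observe(): the state, without advancing time (a new reading comes with each control period).
- cams.read_camera(name): name is "side" or "top" or "wrist"; returns a dict with "color" (384x512x3 uint8, red, green, blue), "K" (3x3 intrinsics, pixels), "R" (3x3) and "t" (3): a world point X has camera coordinates R X + t. Camera axes: x right, y down, z forward; pixel columns grow to the right and rows downward; lengths in m; the calibration is good to about 2 mm. The wrist camera is an equidistant fisheye: a pixel r from the principal point sees the ray r / f radians off the axis. A picture is of the moment at which its call begins. There is no depth.
- robot.hand_in(): hands the job in, once; it reports no verdict.
Trained networks look in a picture, given as the dict that the camera call returned (one of the last four; its "shot" number tells which), for a name from the list of things; names that differ only in an ending like _2 or _b are one class to them, and where a whole thing is asked for, a point or a joint stands for the part that bears it (a point fixed in the world has none). Each returns a list of dicts, best first, with "score" (0 to 1); they miss things now and then, are a little off and sometimes report something else, mostly with a low value. They report only what shows in the picture. A call takes as long as a camera call.
- cams.cut_out(picture, query): "region" (384x512 bool, what is visible of it) and "extent" ([centre column, centre row, width, height] in pixels, round what is visible of it).
The state is a dict: "time": time; "qpos": joint angles; "qvel": joint speeds; "joint_efforts": joint torques, N m; "tool_pos": TCP position; "tool_rot": TCP orientation; "contact_force": force on the tool from outside, world axes, zero at the start; "torque": the same for the moment, N m; "opening": finger opening in m.
Only numpy, scipy, OpenCV 4.12 (cv2) and the standard library are available. Lean on these libraries where they do the work, as an engineer would, in place of code of your own. Each camera call takes 0.05 s, during which the arm holds its last target.

## Working session

There is one attempt and no reset: what is moved stays moved. The work goes in short steps, Python scripts to look and compute and a tool call to move; the robot and the scene stay as the last step left them, time stands still between calls to the robot, and variables do not carry over. Pictures are saved under pics/ and viewed, and the job is handed in when it is done.

Besides the shell and the picture viewer there is one more tool, called after "Request:" as name(argument=value, ...) on one line, values as JSON. servo_tool: Moves the arm, as the interface text tells. Its arguments: {"type":"object","properties":{"targets":{"type":"string"},"hand":{"type":"number"},"squeeze":{"type":"number"}},"required":["targets"]}

```bash
mkdir -p pics; ls
python3 - <<'E'
from cell import telemetry, cams, robot
import cv2,numpy as np,pickle
s=telemetry.observe();print(s)
for n in ["side","top","wrist"]:
    p=cams.read_camera(n);pickle.dump(p,open(f"pics/{n}0.pkl","wb"))
    cv2.imwrite(f"pics/{n}0.png",p["color"][:,:,::-1])
    print(n,np.round(p["K"],1).tolist(),np.round(p["R"],3).tolist(),np.round(p["t"],3).tolist())
    for q in ["drawer_handle","tray","tray_grip","chest","drawer","stone_case","screw_box","glue"]:
        r=cams.cut_out(p,q)
        print(n,q,[(round(float(d["score"]),2),np.round(d["extent"],1).tolist()) for d in r[:2]])
E
```

```text
pics
{'time': 0.0, 'qpos': array([-1.42500574e+00,  3.42741031e-01,  1.52505460e+00,  1.32150968e-05,
        1.27539893e+00, -1.46000667e-01]), 'qvel': array([-1.14421384e-03, -1.13903190e-03,  1.16783679e-03,  7.76653306e-05,
        7.78161332e-04,  6.26630197e-04]), 'joint_efforts': array([-1.53935867e-03, -4.31251645e+01, -2.44219530e+01,  7.17326417e-02,
        5.61624987e-02, -1.17650461e-04]), 'tool_pos': array([ 0.15099142, -0.50239842,  0.24002234]), 'tool_rot': array([-3.14000963e+00, -2.45551756e-04,  2.91787199e-01]), 'contact_force': array([-0.13630167,  0.57267074, -0.05040784]), 'torque': array([-0.01735593,  0.02493573, -0.0264741 ]), 'opening': 0.09166990244604457}
side [[482.2, 0.0, 255.1], [0.0, 482.2, 187.6], [0.0, 0.0, 1.0]] [[0.785, -0.619, -0.002], [-0.469, -0.593, -0.654], [0.404, 0.515, -0.756]] [-0.44, 0.355, 1.602]
side drawer_handle [(0.82, [275.3, 171.1, 78.6, 80.2])]
side tray [(0.43, [294.5, 176.7, 14.7, 12.5])]
side tray_grip []
side chest [(0.95, [306.6, 163.5, 131.3, 126.0])]
side drawer [(0.78, [277.1, 171.6, 74.4, 81.8])]
side stone_case [(0.5, [
[... 328 characters left out ...]
137.5, 26.6])]
top tray [(0.58, [341.8, 243.6, 25.4, 55.5]), (0.3, [397.0, 183.4, 32.3, 26.8])]
top tray_grip []
top chest [(0.57, [237.6, 113.4, 135.1, 122.9]), (0.3, [173.9, 275.8, 10.1, 39.4])]
top drawer [(0.67, [234.2, 154.6, 134.8, 27.2])]
top stone_case [(0.71, [413.4, 223.9, 32.7, 35.7])]
top screw_box [(0.56, [412.6, 224.2, 33.7, 32.8])]
top glue [(0.66, [85.4, 208.6, 35.2, 29.0])]
wrist [[297.3, 0.0, 251.1], [0.0, 297.3, 189.6], [0.0, 0.0, 1.0]] [[0.289, -0.957, -0.001], [-0.918, -0.277, 0.283], [-0.271, -0.081, -0.959]] [-0.524, -0.037, 0.391]
wrist drawer_handle []
wrist tray []
wrist tray_grip []
wrist chest []
wrist drawer []
wrist stone_case []
wrist screw_box []
wrist glue []
```

View pics/side0.png

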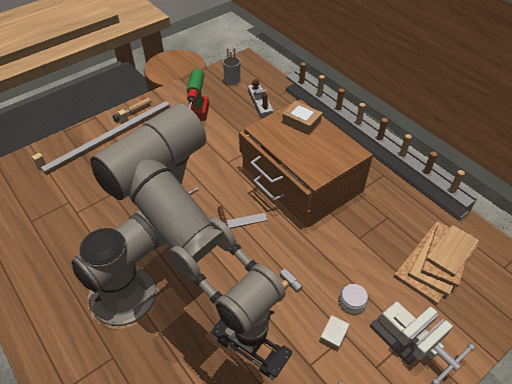

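View pics/top0.png

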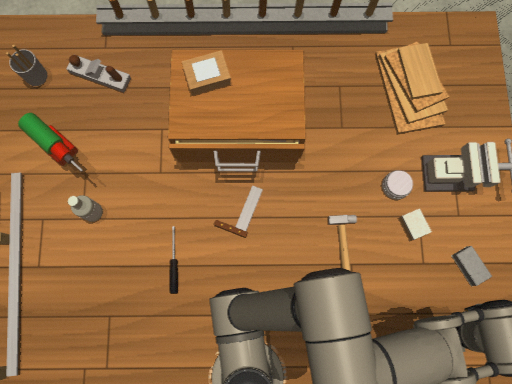

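Run:
```python
import cv2
for n,(x0,y0,x1,y1) in {"top":(155,80,325,190),"side":(220,90,380,240)}.items():
    im=cv2.imread(f"pics/{n}0.png")[y0:y1,x0:x1]
    cv2.imwrite(f"pics/{n}0z.png",cv2.resize(im,None,fx=4,fy=4,interpolation=cv2.INTER_CUBIC))
```

```text
(no output)
```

View pics/top0z.png

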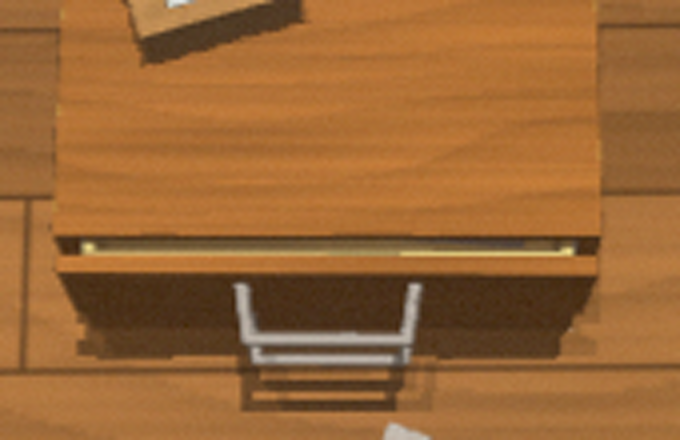

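View pics/side0z.png

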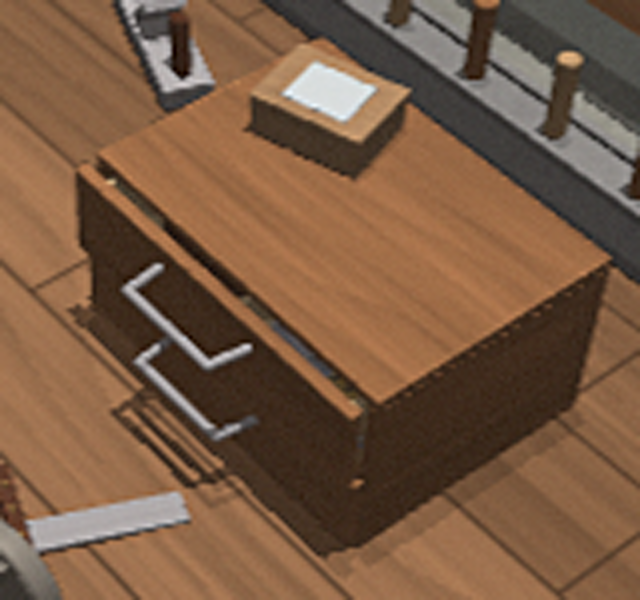

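```bash
cat > h.py <<'E'
import numpy as np,cv2,pickle
def onz(p,uv,z):
    d=np.linalg.inv(p["K"])@np.array([*uv,1.]);R,t=p["R"],p["t"]
    c=-R.T@t;d=R.T@d
    return c+d*(z-c[2])/d[2]
def tri(ps,uvs):
    A=[];b=[]
    for p,uv in zip(ps,uvs):
        d=p["R"].T@np.linalg.inv(p["K"])@np.array([*uv,1.]);d/=np.linalg.norm(d)
        c=-p["R"].T@p["t"];M=np.eye(3)-np.outer(d,d);A.append(M);b.append(M@c)
    return np.linalg.lstsq(np.vstack(A),np.hstack(b),rcond=None)[0]
def proj(p,X):
    x=p["K"]@(p["R"]@np.array(X)+p["t"]);return x[:2]/x[2]
E
python3 - <<'E'
from h import *
T=pickle.load(open("pics/top0.pkl","rb"));S=pickle.load(open("pics/side0.pkl","rb"))
f=lambda u,v:(155+u/4-.4,80+v/4-.4)
g=lambda u,v:(220+u/4-.4,90+v/4-.4)
np.set_printoptions(precision=4,suppress=True)
print("bar",onz(T,f(252,340),.18),onz(T,f(406,340),.18))
print("bar side",onz(S,g(128,288),.18),onz(S,g(210,360),.18))
print("tri",tri([T,S],[f(252,340),g(128,288)]),tri([T,S],[f(406,340),g(210,360)]))
print("chest edge",onz(T,f(57,237),.205),onz(T,f(600,237),.205))
print("side edge",onz(S,g(97,158),.205),onz(S,g(378,406),.205),onz(S,g(610,262),.205))
print("drawer front edge top",onz(T,f(57,273),.202),onz(T,f(598,273),.202), onz(S,g(78,172),.202),onz(S,g(352,418),.202))
for n,uv in dict(glue=(75,200),hamh=(342,219)).items():print(n,onz(T,uv,.19 if n=="glue" else .03))
E
```

```text
bar [0.6054 0.0814 0.18  ] [ 0.6045 -0.0308  0.18  ]
bar side [0.6066 0.0791 0.18  ] [ 0.6091 -0.0348  0.18  ]
tri [0.607  0.0811 0.1776] [ 0.608  -0.032   0.1769]
chest edge [0.677  0.2216 0.205 ] [ 0.6738 -0.1717  0.205 ]
side edge [0.6741 0.213  0.205 ] [ 0.6722 -0.1796  0.205 ] [ 0.9522 -0.1839  0.205 ]
drawer front edge top [0.6507 0.2213 0.202 ] [ 0.6475 -0.1697  0.202 ] [0.6502 0.2113 0.202 ] [ 0.648  -0.1741  0.202 ]
glue [0.5017 0.4857 0.19  ]
hamh [ 0.4657 -0.3031  0.03  ]
```

Request:
servo_tool(targets="0 0 -5 -0.183; 0 0 -5 -0.183; 0 0 -5 -0.183; 0 0 -5 -0.183; 0 0 -5 -0.183; 0 0 -5 -0.183; 0 0 -5 -0.183", hand=0.35, squeeze=30)

```text
time: 2.22
tool_pos: [0.151, -0.5025, 0.2763]
tool_rot: [-3.142, -0.001, 1.605]
contact_force: [0.2, 0.3, -0.6]
opening: 0.033
```

Request:
servo_tool(targets="44 38 0 0.034; 44 38 0 0; 44 38 0 0; 44 38 0 0; 44 38 0 0; 44 38 0 0; 44 38 0 0; 44 38 0 0; 44 38 0 0; 40 32 0 0; 20 16 0 0; 0 0 0 0")

```text
time: 3.72
tool_pos: [0.5509, -0.0311, 0.2769]
tool_rot: [3.137, 0.003, 1.571]
contact_force: [-0.3, -1.1, 0.2]
opening: 0.032
```

Request:
servo_tool(targets="27 28 0 0; 20 21 0 0; 8 7 0 0; 0 0 0 0")

```text
time: 4.22
tool_pos: [0.6063, 0.0212, 0.277]
tool_rot: [3.139, 0.005, 1.568]
contact_force: [1.2, 0.0, -0.5]
opening: 0.0322
```

Run:
```python
from cell import telemetry, cams
import cv2,pickle,numpy as np
s=telemetry.observe();print(s["tool_pos"],s["tool_rot"],s["time"])
for n in ["wrist","side"]:
    p=cams.read_camera(n);pickle.dump(p,open(f"pics/{n}1.pkl","wb"));cv2.imwrite(f"pics/{n}1.png",p["color"][:,:,::-1])
```

```text
[0.60625325 0.02124966 0.27700397] [3.13907957 0.00532806 1.56824596] 4.225
```

View pics/wrist1.png

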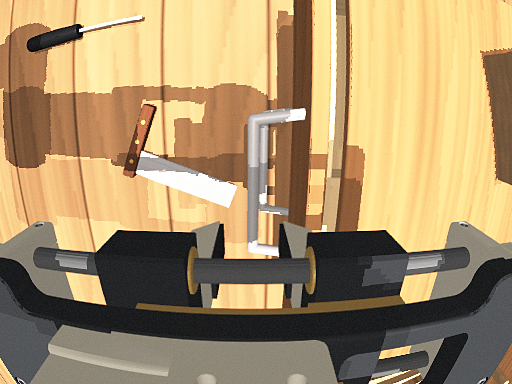

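View pics/side1.png

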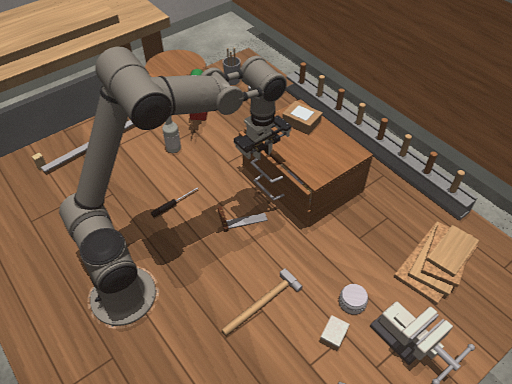

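```bash
cat >> h.py <<'E'
def fish(p,X):
    c=p["R"]@np.array(X,float)+p["t"];r=np.hypot(c[0],c[1]);th=np.arctan2(r,c[2])
    f=p["K"][0,0];return p["K"][:2,2]+f*th*c[:2]/r
def fishz(p,uv,z):
    d=(np.array(uv)-p["K"][:2,2])/p["K"][0,0];th=np.hypot(*d)
    v=p["R"].T@np.array([*(np.sin(th)*d/th),np.cos(th)]);c=-p["R"].T@p["t"]
    return c+v*(z-c[2])/v[2]
E
python3 - <<'E'
from h import *
W=pickle.load(open("pics/wrist1.pkl","rb"))
np.set_printoptions(precision=4,suppress=True)
print(fishz(W,(254,122),.175),fishz(W,(253,240),.175),"edges",fishz(W,(329,60),.202),fishz(W,(349,60),.205),fishz(W,(325,180),.202))
print(fish(W,[.607,.024,.175]))
E
```

```text
[0.6083 0.0829 0.175 ] [ 0.6075 -0.0236  0.175 ] edges [0.6635 0.1328 0.202 ] [0.6782 0.1336 0.205 ] [0.6634 0.0406 0.202 ]
[252.4741 190.5336]
```

Request:
servo_tool(targets="0 0.5 25 0; 0 0.5 25 0; 0 0 25 0; 0 0 18 0; 0 0 6 0; 0 0 0 0", hand=0.26)

```text
time: 5.08
tool_pos: [0.6047, 0.0144, 0.1787]
tool_rot: [3.136, 0.007, 1.562]
contact_force: [-0.0, 0.3, -0.1]
opening: 0.0241
```

Request:
servo_tool(targets="4 1 3 0; 5 1 3 0.006; 0 0 1 0")

```text
time: 5.45
tool_pos: [0.6078, 0.0237, 0.1734]
tool_rot: [3.132, 0.007, 1.555]
contact_force: [-0.3, -0.4, -0.5]
opening: 0.0241
```

Request:
servo_tool(targets="0 0 0 0; 0 0 0 0; 0 0 0 0; 0 0 0 0", hand=0, squeeze=40)

```text
time: 5.95
tool_pos: [0.6078, 0.024, 0.1735]
tool_rot: [3.132, 0.007, 1.555]
contact_force: [1.1, 0.3, 0.5]
opening: 0.0088
```

Request:
servo_tool(targets="0 -5 0 0; 0 -10 0 0; 0 -15 0 0; 0 -15 0 0; 0 -15 0 0; 0 -15 0 0; 0 -15 0 0; 0 -15 0 0; 0 -15 0 0; 0 -15 0 0; 0 -8 0 0; 0 -4 0 0; 0 0 0 0")

```text
time: 7.58
tool_pos: [0.4535, 0.0257, 0.1735]
tool_rot: [3.122, 0.009, 1.555]
contact_force: [-1.5, -0.3, 0.6]
opening: 0.0085
```

Request:
servo_tool(targets="0 -4 0 0; 0 -4 0 0; 0 -4 0 0; 0 -4 0 0; 0 -4 0 0; 0 0 0 0")

```text
time: 8.32
tool_pos: [0.4463, 0.0258, 0.1734]
tool_rot: [3.092, 0.008, 1.553]
contact_force: [-3.4, 0.9, 4.1]
opening: 0.0085
```

Request:
servo_tool(targets="0 -6 0 0; 0 -6 0 0; 0 -6 0 0; 0 0 0 0")

```text
time: 8.82
tool_pos: [0.4464, 0.0257, 0.1736]
tool_rot: [3.05, 0.006, 1.55]
contact_force: [-3.5, -0.5, 3.8]
opening: 0.0088
```

Run:
```python
from cell import telemetry, cams
import cv2,pickle,numpy as np
s=telemetry.observe();print(s["tool_pos"],s["tool_rot"],s["time"],s["contact_force"],s["torque"])
for n in ["wrist","top"]:
    p=cams.read_camera(n);pickle.dump(p,open(f"pics/{n}2.pkl","wb"));cv2.imwrite(f"pics/{n}2.png",p["color"][:,:,::-1])
```

```text
[0.44644947 0.02572448 0.17364805] [3.05018199 0.0063005  1.55005527] 8.825 [-3.45555369 -0.45050145  3.75088714] [-0.04003281  0.57682991  0.05448834]
```

View pics/wrist2.png

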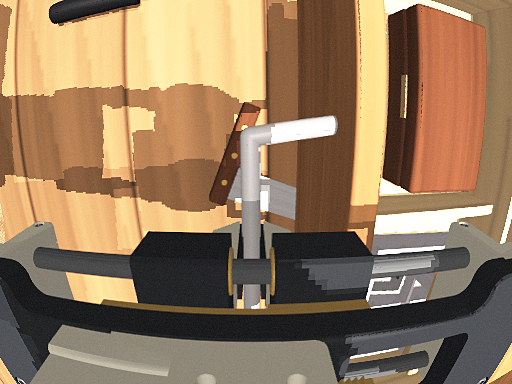

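View pics/top2.png

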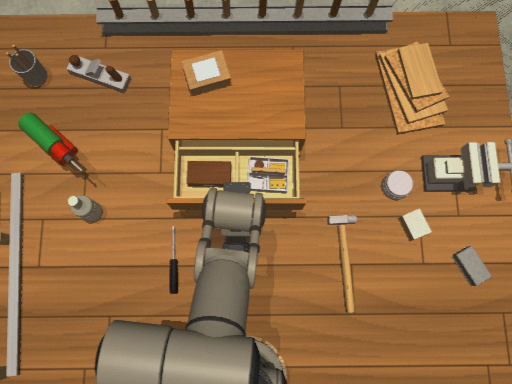

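Request:
servo_tool(targets="0 0 0 0; 0 0 0 0; 0 0 0 0", hand=0.26)

```text
time: 9.3
tool_pos: [0.4442, 0.0258, 0.1734]
tool_rot: [3.054, 0.006, 1.55]
contact_force: [0.3, -0.5, 0.0]
opening: 0.0241
```

Request:
servo_tool(targets="0 1 -15 0; 0 1 -18 0; 0 1 -18 0; 0 1 -15 0; 0 25 2 0; 0 25 2 0; 0 25 2 0; 0 20 2 0; 0 10 0 0; 0 0 0 0")

```text
time: 10.55
tool_pos: [0.5471, 0.0243, 0.242]
tool_rot: [3.06, 0.006, 1.55]
contact_force: [-1.0, -0.1, -0.3]
opening: 0.0236
```

Run:
```python
from cell import telemetry, cams
import cv2,pickle,numpy as np
s=telemetry.observe();print(s["tool_pos"],s["tool_rot"],s["time"],s["contact_force"])
for n in ["wrist","top","side"]:
    p=cams.read_camera(n);pickle.dump(p,open(f"pics/{n}3.pkl","wb"));cv2.imwrite(f"pics/{n}3.png",p["color"][:,:,::-1])
```

```text
[0.54709874 0.02426872 0.24195276] [3.06034082 0.00648504 1.5503018 ] 10.55 [-0.98890732 -0.07438895 -0.27427489]
```

View pics/wrist3.png

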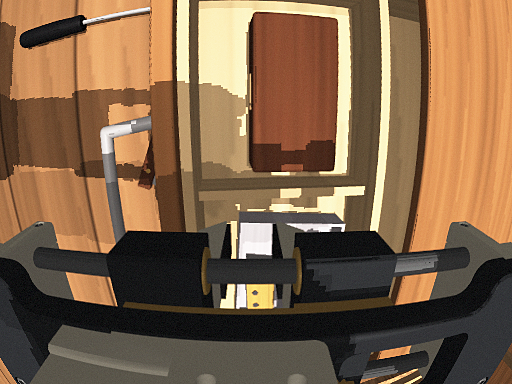

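View pics/side3.png

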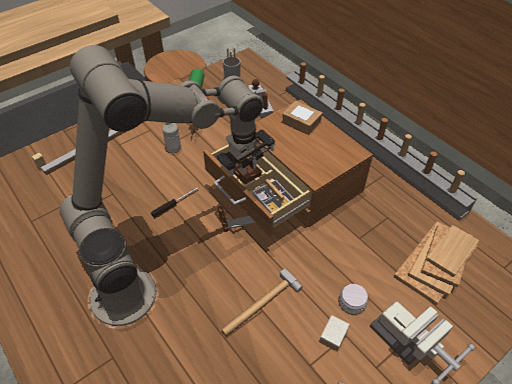

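Request:
servo_tool(targets="0 30 3 0; 0 25 2 0; 0 20 2 0; 0 8 8 0; 0 0 12 0; 0 0 12 0; 0 0 5 0; 0 0 0 0", hand=0)

```text
time: 11.7
tool_pos: [0.6298, 0.0228, 0.203]
tool_rot: [3.064, 0.006, 1.551]
contact_force: [0.8, -0.3, 0.2]
opening: 0.0005
```

Request:
servo_tool(targets="0 8 1 0; 0 7 0.6 0; 0 6 0.5 0; 0 5 0.5 0; 0 5 0.5 0")

```text
time: 12.32
tool_pos: [0.6617, 0.0221, 0.2035]
tool_rot: [3.067, 0.007, 1.551]
contact_force: [-20.4, -0.0, 12.2]
opening: 0.0003
```

Request:
servo_tool(targets="0 4 0.3 0; 0 4 0.3 0; 0 4 0.3 0")

```text
time: 12.7
tool_pos: [0.6617, 0.0221, 0.2041]
tool_rot: [3.098, 0.008, 1.552]
contact_force: [-19.6, -0.7, 11.3]
opening: 0.0003
```

Request:
servo_tool(targets="0 4 0.2 0; 0 4 0.2 0; 0 4 0 0; 0 4 0 0")

```text
time: 13.2
tool_pos: [0.6617, 0.0221, 0.2048]
tool_rot: [3.139, 0.009, 1.553]
contact_force: [-18.5, 0.0, 8.5]
opening: 0.0007
```

Request:
servo_tool(targets="0 -8 0 0; 0 -8 0 0; 0 0 0 0")

```text
time: 13.58
tool_pos: [0.6452, 0.0224, 0.2048]
tool_rot: [3.139, 0.009, 1.553]
contact_force: [-0.5, 0.8, 0.3]
opening: 0.0004
```

Request:
servo_tool(targets="0 0 -20 0; 0 0 -25 0; -30 -25 -25 0; -40 -30 -10 0; -40 -25 0 0; -30 -10 0 0; -10 0 0 0; 0 0 0 0", hand=0.5)

```text
time: 14.58
tool_pos: [0.5526, -0.129, 0.2886]
tool_rot: [3.132, 0.011, 1.554]
contact_force: [-0.5, 0.8, 0.6]
opening: 0.0459
```

Run:
```python
from cell import telemetry, cams
import cv2,pickle,numpy as np
s=telemetry.observe();print(s["tool_pos"],s["tool_rot"],s["time"],s["contact_force"])
for n in ["wrist","side"]:
    p=cams.read_camera(n);pickle.dump(p,open(f"pics/{n}4.pkl","wb"));cv2.imwrite(f"pics/{n}4.png",p["color"][:,:,::-1])
    for q in ["tray_grip","tray"]:
        r=cams.cut_out(p,q);print(n,q,[(round(float(d["score"]),2),np.round(d["extent"],1).tolist()) for d in r[:2]])
im=cv2.imread("pics/wrist4.png");cv2.imwrite("pics/wrist4z.png",cv2.resize(im[60:300,130:400],None,fx=2.5,fy=2.5,interpolation=cv2.INTER_CUBIC))
im=cv2.imread("pics/side4.png");cv2.imwrite("pics/side4z.png",cv2.resize(im[130:250,190:340],None,fx=5,fy=5,interpolation=cv2.INTER_CUBIC))
im=cv2.imread("pics/top3.png");cv2.imwrite("pics/top3z.png",cv2.resize(im[130:220,160:315],None,fx=5,fy=5,interpolation=cv2.INTER_CUBIC))
```

```text
[ 0.55256871 -0.1289968   0.2885964 ] [3.13247694 0.01064579 1.55409545] 14.575 [-0.47326147  0.76428152  0.57678624]
wrist tray_grip [(0.64, [289.6, 115.8, 105.9, 127.9])]
wrist tray [(0.58, [286.4, 117.2, 111.1, 129.9])]
side tray_grip [(0.8, [273.9, 196.8, 39.7, 23.3]), (0.16, [236.4, 217.6, 41.2, 22.1])]
side tray [(0.67, [271.4, 194.4, 39.9, 25.3])]
```

View pics/wrist4z.png

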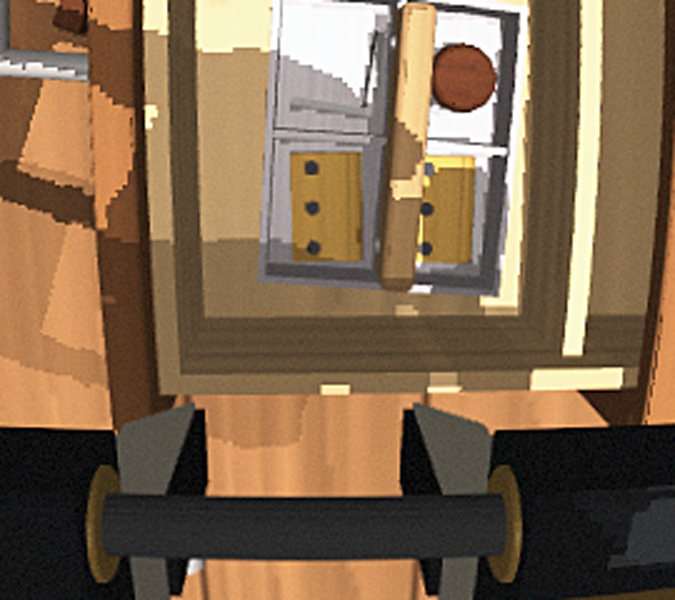

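View pics/side4z.png

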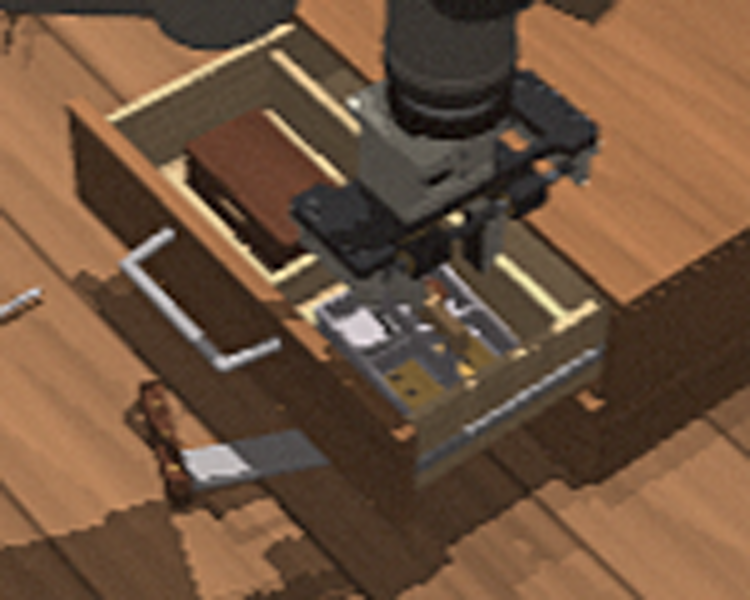

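View pics/top3z.png

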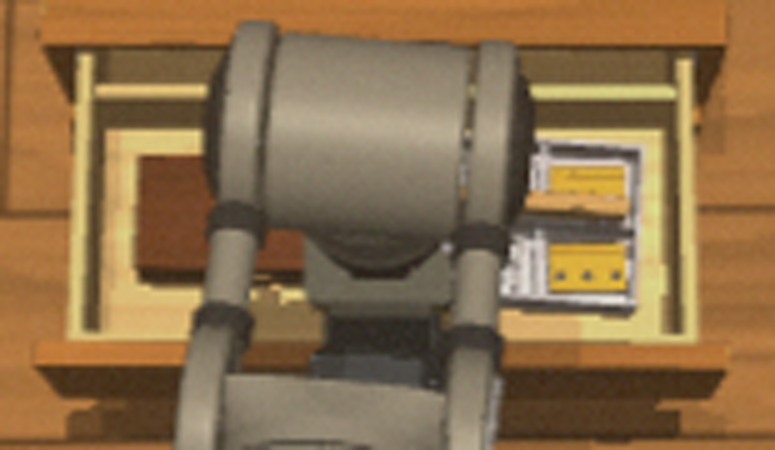

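Run:
```python
from h import *
np.set_printoptions(precision=4,suppress=True)
W=pickle.load(open("pics/wrist4.pkl","rb"));T=pickle.load(open("pics/top3.pkl","rb"))
g=lambda u,v:(130+u/2.5-.3,60+v/2.5-.3)
a=fishz(W,g(417,5),.185);b=fishz(W,g(399,278),.185);print(a,b,(a+b)/2,np.linalg.norm(a-b),"ang",np.arctan2(a[0]-b[0],a[1]-b[1]))
c=[fishz(W,g(*k),.141) for k in [(272,1),(525,6),(502,296),(260,281)]];print(np.array(c),np.mean(c,0))
c=np.array(c);print([np.linalg.norm(c[i]-c[i-1]) for i in range(4)])
f=lambda u,v:(160+u/5-.4,130+v/5-.4)
print("top bar right end",onz(T,f(627,203),.185),"rim corners",onz(T,f(640,147),.141),onz(T,f(632,305),.141))
```

```text
[ 0.5919 -0.0173  0.185 ] [ 0.586  -0.1102  0.185 ] [ 0.589  -0.0637  0.185 ] 0.09314228572334227 ang 0.06300823643278425
[[ 0.543  -0.0098  0.141 ]
 [ 0.6428 -0.0095  0.141 ]
 [ 0.6359 -0.1289  0.141 ]
 [ 0.5358 -0.1211  0.141 ]] [ 0.5893 -0.0673  0.141 ]
[np.float64(0.11157178934311143), np.float64(0.0998257568181404), np.float64(0.11954960390223371), np.float64(0.10038742751880499)]
top bar right end [ 0.5856 -0.1141  0.185 ] rim corners [ 0.6319 -0.1268  0.141 ] [ 0.5347 -0.1193  0.141 ]
```

Request:
servo_tool(targets="20 12 0 0.02; 25 14 0 0.02; 14 8 0 0.005; 5 2 0 0; 0 0 0 0", hand=0.45)

```text
time: 15.5
tool_pos: [0.5919, -0.0618, 0.2875]
tool_rot: [3.134, 0.011, 1.513]
contact_force: [-0.1, 0.4, 0.1]
opening: 0.0411
```

Request:
servo_tool(targets="0 -1 20 0; 0 0 22 0; 0 0 20 0; 0 0 10 0; 0 0 0 0")

```text
time: 16.12
tool_pos: [0.5905, -0.0661, 0.2148]
tool_rot: [3.132, 0.012, 1.511]
contact_force: [0.6, -0.1, 0.1]
opening: 0.0414
```

Run:
```python
from cell import telemetry, cams
import cv2,pickle,numpy as np
s=telemetry.observe();print(s["tool_pos"],s["tool_rot"],s["time"],s["contact_force"])
for n in ["wrist"]:
    p=cams.read_camera(n);pickle.dump(p,open(f"pics/{n}5.pkl","wb"));cv2.imwrite(f"pics/{n}5.png",p["color"][:,:,::-1])
im=cv2.imread("pics/wrist5.png");cv2.imwrite("pics/wrist5z.png",cv2.resize(im[130:330,130:400],None,fx=2.5,fy=2.5,interpolation=cv2.INTER_CUBIC))
```

```text
[ 0.59052275 -0.06614643  0.21482489] [3.13220037 0.01235414 1.51078195] 16.125 [ 0.56012666 -0.10832257  0.14573393]
```

View pics/wrist5z.png

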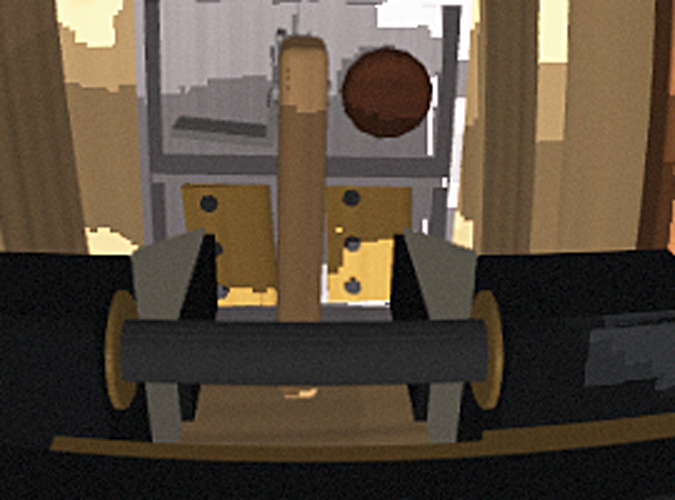

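Run:
```python
from h import *
np.set_printoptions(precision=4,suppress=True)
W=pickle.load(open("pics/wrist5.pkl","rb"))
g=lambda u,v:(130+u/2.5-.3,130+v/2.5-.3)
a=fishz(W,g(303,40),.185);b=fishz(W,g(299,388),.185);print(a,b,(a+b)/2,np.linalg.norm(a-b),np.arctan2(a[0]-b[0],a[1]-b[1]))
```

```text
[ 0.5931 -0.0142  0.185 ] [ 0.5863 -0.1112  0.185 ] [ 0.5897 -0.0627  0.185 ] 0.0972686871881455 0.07065042602802038
```

Request:
servo_tool(targets="2 0 14 0.006; 2 0 16 0; 1 0 11 0; 0 0 4 0; 0 0 0 0")

```text
time: 16.8
tool_pos: [0.5926, -0.0618, 0.1696]
tool_rot: [3.127, 0.013, 1.504]
contact_force: [0.3, 1.0, 0.4]
opening: 0.0414
```

Request:
servo_tool(targets="-1 -3 0 0; 0 0 0 0")

```text
time: 17.05
tool_pos: [0.5897, -0.0628, 0.1704]
tool_rot: [3.126, 0.013, 1.504]
contact_force: [0.0, 0.2, 0.4]
opening: 0.0414
```

Request:
servo_tool(targets="0 0 0 0; 0 0 0 0; 0 0 0 0; 0 0 0 0; 0 0 0 0", hand=0, squeeze=45)

```text
time: 17.68
tool_pos: [0.5899, -0.0627, 0.1713]
tool_rot: [3.125, 0.013, 1.504]
contact_force: [-0.3, -0.3, 1.1]
opening: 0.0121
```

Request:
servo_tool(targets="0 0 -2 0; 0 0 -3 0; 0 0 -4 0; 0 0 -4 0; 0 0 -2 0; 0 0 0 0")

```text
time: 18.42
tool_pos: [0.5885, -0.0623, 0.1851]
tool_rot: [3.129, 0.013, 1.504]
contact_force: [-0.8, 0.1, -4.8]
opening: 0.0115
```

Run:
```python
from cell import telemetry, cams
import cv2,pickle,numpy as np
s=telemetry.observe();print(s["tool_pos"],s["tool_rot"],s["time"],s["contact_force"],s["torque"])
p=cams.read_camera("wrist");cv2.imwrite("pics/wrist6.png",p["color"][:,:,::-1])
```

```text
[ 0.58850515 -0.06230002  0.1850926 ] [3.12942766 0.01273472 1.50383437] 18.425 [-0.80042553  0.07241957 -4.7554446 ] [ 0.02596678 -0.08443723  0.04199133]
```

View pics/wrist6.png

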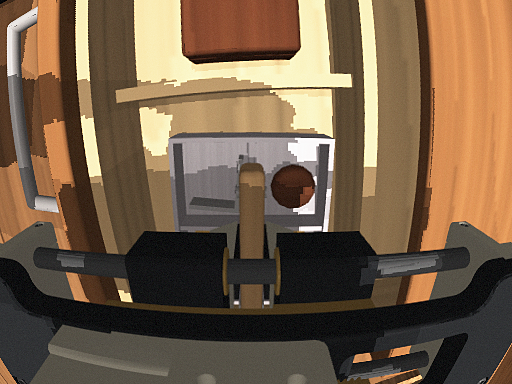

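Lifted about 14 mm: 4.8 N is carried, the tray looks level, and the bar sits in the jaws. I'll keep lifting and shift slightly off the chest towards -x.

Request:
servo_tool(targets="0 0 -4 0; 0 0 -7 0; 0 0 -9 0; 0 0 -10 0; 0 0 -10 0; 0 0 -10 0; 0 0 -10 0; 0 0 -10 0; 0 0 -10 0; 0 0 -10 0; 0 0 -10 0; 0 0 -8 0; 0 0 -6 0; 0 0 -3 0; 0 0 0 0; 0 0 0 0")

```text
time: 20.48
tool_pos: [0.5869, -0.0606, 0.3105]
tool_rot: [3.129, 0.013, 1.504]
contact_force: [-0.1, -0.0, -5.5]
opening: 0.0119
```

Run:
```python
from cell import telemetry, cams
import cv2,pickle,numpy as np
s=telemetry.observe();print(s["tool_pos"],s["tool_rot"],s["time"],s["contact_force"],s["torque"])
for n in ["wrist","side","top"]:
    p=cams.read_camera(n);pickle.dump(p,open(f"pics/{n}7.pkl","wb"));cv2.imwrite(f"pics/{n}7.png",p["color"][:,:,::-1])
im=cv2.imread("pics/side7.png");cv2.imwrite("pics/side7z.png",cv2.resize(im[100:250,190:340],None,fx=4,fy=4,interpolation=cv2.INTER_CUBIC))
```

```text
[ 0.58689323 -0.06057707  0.31053125] [3.12931457 0.01275306 1.50384522] 20.475 [-0.05848853 -0.04393921 -5.46603439] [ 0.0194122  -0.02831518  0.00304763]
```

View pics/side7z.png

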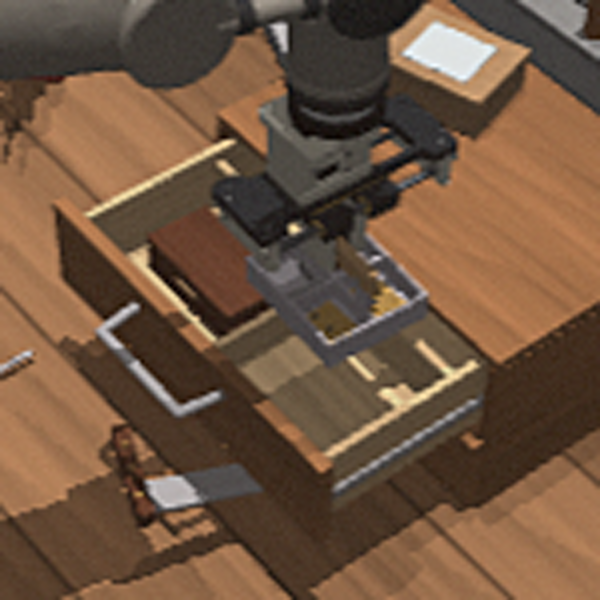

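View pics/wrist7.png

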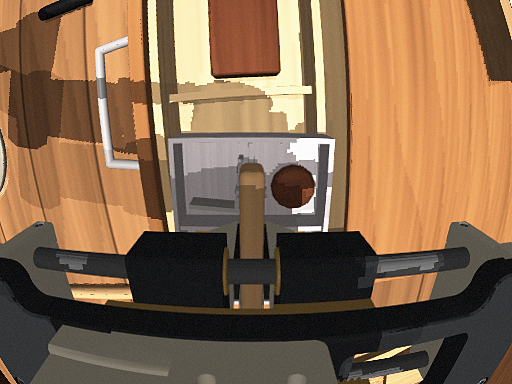

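View pics/top7.png

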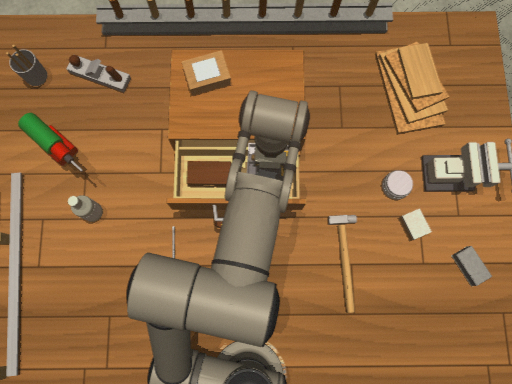

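Run:
```python
from cell import telemetry, robot
s=telemetry.observe();print(s["tool_pos"],abs(s["qvel"]).max(),s["time"],s["opening"])
print(robot.hand_in())
```

```text
[ 0.5869272  -0.06055113  0.31052307] 0.000984152192725045 20.625 0.011894335488150222
the job is handed in; nothing more can be done
None
```

The drawer is out at its stop and the tray is held in the air above the chest, and I handed the job in at about 20.6 s. No verdict came back.

**What I did**
1. I gripped the top drawer's handle bar and pulled about 161 mm, until it would not move further. The start opening this implies, about 14 mm, agrees roughly with the 11 mm seen in the images.
2. Pulling against the stop had tilted the tool by about 5°. I pushed the closed fingers against the front edge of the chest's top board, at about 20 N, and that straightened it to below 1°.
3. I found the tray's grip bar in the wrist camera, gripped it at its middle with 45 N and lifted it straight up.

**Last checks**
- **Height:** the tray's underside is about 252 mm above the bench, worked out from how far the tool rose.
- **Level:** the tool is about 1° off vertical, and the tray looks level in the side and wrist pictures.
- **Grip:** the fingers stand 11.9 mm apart on the 12 mm bar, the tray's weight of about 5.5 N hangs on the gripper, and the arm is at rest.
- **Fittings:** the knob, the bracket and both hinges were seen in the tray before the grasp. In the last pictures the knob, the bracket and brass in both hinge compartments still show, though the gripper hides part of the hinges.
- **Surroundings:** the drawer is still out with the stone case in it. The bench things in view look unmoved; the arm hides the screwdriver and part of the try square in the last top view.

No check failed or disagreed with another.

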